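# Snap the food box lid shut all round

## Task

The lid of the food box on the desk is on, but the rim sections on all four of its sides have sprung up. Press each raised section down with the fingertips until it snaps shut, so that the lid is closed on all four sides. Leave the box standing about where it is, do not grip, lift or tip it, and do not disturb the lunch and office things around it.

Things in the scene. Friction and masses are not known exactly. Their poses are not given: they have to be found in the camera images.
- food_box: loose food box, 0.7 kg, grey body with a white snap lid, 100 x 140 mm, long side along its own y, finger tabs 5 mm out at mid-sides. Origin: centre of underside, z up. Lid's middle panel (52 x 92 mm) tops at 58 mm, fixed corners at 58.5 mm; the rim sections between the corners are up at first (outer edge about 71 mm) and level, top at 61 mm, when shut.
- rim_front (a joint): lid rim section on the box's own -x side: white strip 90 mm long, 24 mm wide, hinged at its inner edge, box frame (x, y) = (-26, 0) mm, 59 mm up. Angle, rad: 0 = sprung up, 0.45 = shut, level. Over-centre snap: about 6 N at 15 mm from the hinge starts it, then it yields; past about 0.22 it snaps shut and stays, let go earlier it springs up.
- rim_front_top (a point): point on the upper face of the rim section on the -x side, halfway along it and 15 mm out from its hinge: the place to press (moves with the section; about 67 mm above the box's origin when up, 61 mm when shut)
- rim_back (a joint): lid rim section on the box's own +x side: white strip 90 mm long, 24 mm wide, hinged at its inner edge, box frame (x, y) = (26, 0) mm, 59 mm up. Angle, rad: 0 = sprung up, 0.45 = shut, level. Over-centre snap: about 6 N at 15 mm from the hinge starts it, then it yields; past about 0.22 it snaps shut and stays, let go earlier it springs up.
- rim_back_top (a point): point on the upper face of the rim section on the +x side, halfway along it and 15 mm out from its hinge: the place to press (moves with the section; about 67 mm above the box's origin when up, 61 mm when shut)
- rim_left (a joint): lid rim section on the box's own +y side: white strip 50 mm long, 24 mm wide, hinged at its inner edge, box frame (x, y) = (0, 46) mm, 59 mm up. Angle, rad: 0 = sprung up, 0.45 = shut, level. Over-centre snap: about 6 N at 15 mm from the hinge starts it, then it yields; past about 0.22 it snaps shut and stays, let go earlier it springs up.
- rim_left_top (a point): point on the upper face of the rim section on the +y side, halfway along it and 15 mm out from its hinge: the place to press (moves with the section; about 67 mm above the box's origin when up, 61 mm when shut)
- rim_right (a joint): lid rim section on the box's own -y side: white strip 50 mm long, 24 mm wide, hinged at its inner edge, box frame (x, y) = (0, -46) mm, 59 mm up. Angle, rad: 0 = sprung up, 0.45 = shut, level. Over-centre snap: about 6 N at 15 mm from the hinge starts it, then it yields; past about 0.22 it snaps shut and stays, let go earlier it springs up.
- rim_right_top (a point): point on the upper face of the rim section on the -y side, halfway along it and 15 mm out from its hinge: the place to press (moves with the section; about 67 mm above the box's origin when up, 61 mm when shut)
- chopstick_case: red chopstick case, 30 x 205 x 19 mm, lying beside the box's -x side; origin: centre of underside. Leave it alone.
- spoon: steel spoon, 137 x 28 x 13 mm, lying beside the box's -y side; origin: centre of underside. Leave it alone.
- tea_cup: tea cup without handle, 66 mm across, 83 mm high, standing near the box's +y side; origin: centre of underside. Leave it alone.
- eraser: eraser, 23 x 56 x 12 mm, lying on the desk to the robot's right; origin: centre of underside. Leave it alone.

How it is judged:
At the end, for the whole second after the job is handed in: All four rim sections are shut (each joint above 0.38 of 0.45 rad), and the box stands flat and at rest on the desk within 40 mm of where it was (value of joint each of rim_front, rim_back, rim_left, rim_right above 0.38 rad and distance of food_box from where it was at the start of the episode below 0.04 m and angle between food_box's own z axis and vertical below 0.06 rad and linear speed of food_box below 0.02 m/s); the robot touches nothing.
It fails at once if the food box is lifted off the desk (by more than 15 mm) or tipped (by more than about 17 degrees) (height (world z) of food_box above 0.015 m or angle between food_box's own z axis and vertical above 0.3 rad).
It fails at once if the food box is shoved more than 60 mm from where it was (distance of food_box from where it was at the start of the episode above 0.06 m).
It fails at once if the chopstick case, spoon, tea cup or eraser is lifted or moved more than 30 mm, or the cup is tipped (distance of any of chopstick_case, spoon, tea_cup, eraser from where it was at the start of the episode above 0.03 m or angle between tea_cup's own z axis and vertical above 0.4 rad).
It also fails if it takes over 42 s, if anything falls off the work surface, if the arm or the gripper's body presses on something with over 40 N, if the wrist force passes 120 N, or if a joint passes its speed limit or range.

## Robot

A 6-joint arm with a two-finger parallel gripper is mounted at the origin on the work surface; the furniture and walls round the work are solid. World frame = base frame: x ahead of the robot, y to its left, z up, the work surface at z = 0. Lengths are in m, angles in rad, forces in N, time in s.
With the tool pointing down it reaches from about 0.25 to 0.725 m from the base axis. Payload 4 kg.
Tool frame: the origin (TCP) lies on the centre line of the jaws, within the pads' length; the fingertips stand 22 mm ahead of it and the grasp point (between the pads) lies 3 mm ahead of it; z points along the fingers, y is the line along which they close (so a half turn about z gives the same grasp; the last joint's range is limited). The gripper opens to 85 mm and grips with 20 to 120 N. Pads are 22 mm wide; open, the fingers measure 114 mm over their backs; the gripper's body (76 mm by 85 mm) begins 54 mm behind the grasp point. The pads swing forward as they close: fully open they stand 13 mm farther back than shut.
Start: joints at [1.262, 0.241, 0.005, 1.335, 0, 1.571], TCP at [0.152, 0.476, 0.253] pointing down, gripper open.
Joint ranges: [-2.72, 2.72], [-1.05, 1.87], [-1.09, 1.28], [-1.99, 2.15], [-1.42, 1.44], [-3.14, 3.14]. Speed limits (rad/s): [2.79, 2.79, 3.14, 3.14, 3.14, 3.14].

## Interface

Orientations are given as a unit quaternion [x, y, z, w].
In Python, from workcell import bot gives the robot as it stands.
- The arm moves only by the shell command python3 -m inch 'ROWS'. ROWS is JSON, one flat list of numbers, 7 for each row, row after row: the shift along the world's x, y, z in mm, then the turn, a rotation vector about the world's x, y, z in rad, then the opening in per cent of the stroke, from 0 (shut) to 100 (fully open). A call has 1 to 8 rows; each row is the pose to reach, as a shift and turn from the pose commanded when the call began; what a row does not reach only later rows make up. A row lasts 1/12 s, in which the tool goes at most 41.7 mm and 7.16 degrees, less where a joint would pass 70% of its speed; a pose out of reach is approached as far as the arm can. A call with a gripper value outside its range is refused whole. The fingers move at their own pace and stop on an object; the grip force is fixed at half the most. Time passes only in rows, so rows that repeat a pose let the fingers close. It gives the time, the measured TCP pose, the force, the opening and the grip force at its end, in the units of the state.
- bot.get_obs(): the state, without advancing time (a new reading comes with each control period).
- bot.camera(name): name is "side" or "top" or "wrist"; returns the picture (384x512x3 uint8, blue, green, red); there is no depth.
- bot.camera_info(name): a dict with "intrinsics" (3x3 intrinsics, pixels), "camera_from_world" (4x4, takes a point from world to camera coordinates); the wrist camera has in their place "hand_eye" (4x4, takes a point from camera to tool coordinates, whose origin is the TCP and whose axes are the flange's). Camera axes: x right, y down, z forward; pixel columns grow to the right and rows downward; lengths in m; the calibration is good to about 2 mm. A picture is of the moment at which its call begins: read the wrist's pose just before it. camera_info takes no time and is no camera call.
- bot.job_done(): hands the job in; it is judged then, once.
Trained networks look in the newest picture that a camera, given by its name, has taken for a name from the list of things; names that differ only in an ending like _2 or _b are one class to them, and where a whole thing is asked for, a point or a joint stands for the part that bears it (a point fixed in the world has none). Each returns a list of dicts, best first, with "confidence" (0 to 1); they miss things now and then, are a little off and sometimes report something else, mostly with a low value. They report only what shows in the picture. A call takes as long as a camera call.
- bot.silhouettes(camera, target): "mask" (384x512 bool, what is visible of it) and "uv" ([column, row] in pixels, amid what is visible of it).
- bot.spot_point(camera, target): "uv" ([column, row] in pixels: a listed point, or the origin of a listed thing).
The state is a dict: "clock": time; "joint_pos": joint angles; "joint_vel": joint speeds; "tau": joint torques, N m; "eef_pos": TCP position; "tool_rot": TCP orientation; "ft_force": force on the tool from outside, world axes, zero at the start; "ft_torque": the same for the moment, N m; "grip_width": finger opening in m; "grasp_force": force on a finger pad.
Only numpy, scipy, OpenCV 4.12 (cv2) and the standard library are available. Lean on these libraries where they do the work, as an engineer would, in place of code of your own. Each camera call takes 0.05 s, during which the arm holds its last target. There are 200 camera calls.

## Working session

There is one attempt and no reset: what is moved stays moved. The work goes in short steps, Python scripts to look and compute and a shell command to move; the robot and the scene stay as the last step left them, time stands still between calls to the robot, and variables do not carry over. Pictures are saved under pics/ and viewed, at most 10 in all, crops included, and the job is handed in when it is done.

```bash
mkdir -p pics; ls; cat > h.py <<'E'
import numpy as np,cv2
from workcell import bot
def ray(cam,uv):
    i=bot.camera_info(cam);K=np.array(i["intrinsics"]);T=np.array(i["camera_from_world"])
    R=T[:3,:3];t=T[:3,3]
    return -R.T@t, R.T@np.linalg.inv(K)@np.array([uv[0],uv[1],1.])
def atz(cam,uv,z):
    c,d=ray(cam,uv);return c+d*(z-c[2])/d[2]
E
python3 - <<'E'
from h import *
o=bot.get_obs();print(o["clock"],o["eef_pos"],o["tool_rot"],o["grip_width"],o["ft_force"])
for c in("top","side"):
    im=bot.camera(c);cv2.imwrite(f"pics/{c}0.png",im)
    for n,z in(("rim_front_top",.067),("rim_back_top",.067),("rim_left_top",.067),("rim_right_top",.067),("food_box",0),("tea_cup",0),("chopstick_case",0),("spoon",0),("eraser",0)):
        r=bot.spot_point(c,n)
        for d in r[:2]: print(c,n,round(d["confidence"],2),np.round(d["uv"],1),np.round(atz(c,d["uv"],z),4))
E
```

```text
pics
0.0 [0.15176159 0.47577972 0.25239064] [ 1.53773119e-01  9.88105590e-01 -1.07127256e-03 -1.52421560e-04] 0.08525513892425637 [-0.0591235  -0.08741096  0.29341532]
top rim_front_top 0.65 [266.7 187.8] [ 0.4682 -0.0492  0.067 ]
top rim_back_top 0.68 [264.8 150.8] [ 0.5433 -0.0462  0.067 ]
top rim_left_top 0.53 [236.7 169.7] [0.5054 0.0106 0.067 ]
top rim_right_top 0.64 [293.3 167.5] [ 0.5086 -0.103   0.067 ]
top food_box 0.66 [265.1 173.2] [ 0.5073 -0.0465  0.    ]
top tea_cup 0.76 [207.8 188.9] [0.4748 0.0765 0.    ]
top tea_cup 0.66 [317.9 172.4] [ 0.5077 -0.1594  0.    ]
top chopstick_case 0.69 [266.9 221.9] [ 0.4031 -0.0491  0.    ]
top chopstick_case 0.37 [266.3 173.2] [ 0.5073 -0.0491  0.    ]
top spoon 0.66 [206.8 189.7] [0.4731 0.0786 0.    ]
top spoon 0.61 [316.7 173.6] [ 0.5052 -0.1568  0.    ]
top eraser 0.69 [322.2 172.1] [ 0.5083 -0.1686  0.    ]
top eraser 0.55 [360.6 234.1] [ 0.3756 -0.2458  0.    ]
side rim_front_top 0.89 [257.  205.5] [ 0.4668 -0.0494  0.067 ]
side rim_back_top 0.83 [278.4 183. ] [ 0.5415 -0.0351  0.067 ]
side rim_left_top 0.63 [251.2 178.5] [0.5017 0.014  0.067 ]
side rim_right_top 0.6 [291.8 211.4] [ 0.5156 -0.1091  0.067 ]
side rim_right_top 0.41 [256.9 204.7] [ 0.4679 -0.0477  0.067 ]
side food_box 0.78 [267.6 207.1] [ 0.5073 -0.0391 -0.    ]
side tea_cup 0.81 [226.9 178.3] [0.4824 0.0888 0.    ]
side tea_cup 0.47 [286.5 310.2] [ 0.3798 -0.2499  0.    ]
side chopstick_case 0.78 [238.9 237.7] [ 0.4053 -0.0584  0.    ]
side spoon 0.56 [305.2 245.2] [ 0.5088 -0.1684  0.    ]
side eraser 0.69 [286.5 308.9] [ 0.3816 -0.2479  0.    ]
```

View pics/top0.png

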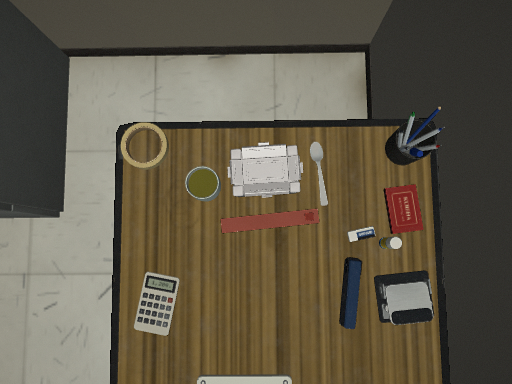

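View pics/side0.png

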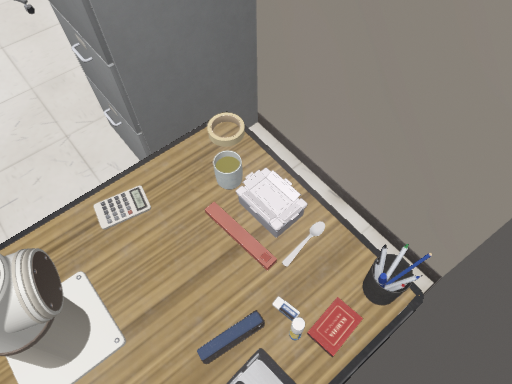

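The top view shows the white-lidded box at about (265,170), the cup at (202,183), the case at (270,220) and the spoon at (319,175). The side view agrees, with the lid at (272,198). I'll move above the box, shut the fingers and turn the finger line along x so it clears the cup.

```bash
python3 -m inch '[178,-261,0,0,0,-0.61,0, 178,-261,0,0,0,-0.61,0, 178,-261,0,0,0,-0.61,0, 178,-261,0,0,0,-0.61,0, 178,-261,0,0,0,-0.61,0, 178,-261,0,0,0,-0.61,0, 178,-261,0,0,0,-0.61,0, 178,-261,0,0,0,-0.61,0]'; python3 -m inch '[177,-261,0,0,0,-0.61,0, 177,-261,0,0,0,-0.61,0, 177,-261,0,0,0,-0.61,0, 177,-261,0,0,0,-0.61,0, 177,-261,0,0,0,-0.61,0, 177,-261,0,0,0,-0.61,0, 177,-261,0,0,0,-0.61,0, 177,-261,0,0,0,-0.61,0]'
cat >> h.py <<'E'
from scipy.spatial.transform import Rotation as Ro
def wr(o):
    i=bot.camera_info("wrist");H=np.array(i["hand_eye"]);K=np.array(i["intrinsics"])
    W=np.eye(4);W[:3,:3]=Ro.from_quat(o["tool_rot"]).as_matrix();W[:3,3]=o["eef_pos"];return K,W@H
def wz(o,uv,z):
    K,M=wr(o);c=M[:3,3];d=M[:3,:3]@np.linalg.inv(K)@np.array([uv[0],uv[1],1.]);return c+d*(z-c[2])/d[2]
E
python3 - <<'E'
from h import *
o=bot.get_obs();print(o["clock"],o["eef_pos"],Ro.from_quat(o["tool_rot"]).as_matrix()[:,1],o["ft_force"],o["joint_pos"],o["grip_width"])
cv2.imwrite("pics/w1.png",bot.camera("wrist"))
for n in("rim_front_top","rim_back_top","rim_left_top","rim_right_top","tea_cup"):
    for d in bot.spot_point("wrist",n)[:2]: print(n,round(d["confidence"],2),np.round(d["uv"],1),np.round(wz(o,d["uv"],.067),4))
E
```

```text
clock: 1.67
eef_pos: [0.3313, 0.2125, 0.2536]
tool_rot: [0.445, 0.896, 0.0, 0.001]
ft_force: [-0.3, -0.6, 0.8]
grip_width: -0.0002
grasp_force: 0.0
clock: 2.33
eef_pos: [0.5089, -0.0493, 0.2532]
tool_rot: [0.693, 0.721, 0.0, 0.001]
ft_force: [0.3, 0.5, 0.3]
grip_width: 0.0001
grasp_force: 0.0
2.3333 [ 0.50889086 -0.04934425  0.25316399] [0.99925194 0.03864892 0.00135036] [0.28513527 0.49291598 0.34810234] [-9.61045975e-02  2.61887208e-01  3.27345495e-02  1.34014366e+00
 -1.01259695e-03  1.43603320e+00] 9.200892966550441e-05
rim_front_top 0.7 [219.5 174.3] [ 0.4692 -0.0476  0.067 ]
rim_back_top 0.65 [291. 174.] [ 0.547  -0.0443  0.067 ]
rim_back_top 0.51 [254.9 225.5] [ 0.5099 -0.1069  0.067 ]
rim_left_top 0.63 [254.4 118.8] [0.505  0.0124 0.067 ]
rim_right_top 0.73 [254.5 223.9] [ 0.5094 -0.1049  0.067 ]
tea_cup 0.64 [235.5  56.1] [0.4847 0.0701 0.067 ]
```

View pics/w1.png

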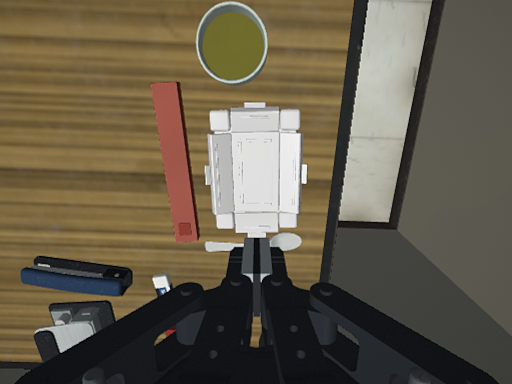

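The wrist view shows the lid (cols 205–307, rows 103–237) with all four sections up, the cup at (232,43) and the spoon below the box. The press points are 78 and 118 mm apart, against 79 and 119 mm expected. I'll press the left section first.

```bash
python3 -m inch '[-4,64,0,0,0,0,0, -4,64,0,0,0,0,0, -4,64,-40,0,0,0,0, -4,64,-80,0,0,0,0, -4,64,-120,0,0,0,0, -4,64,-140,0,0,0,0, -4,64,-150,0,0,0,0, -4,64,-155,0,0,0,0]'; python3 -m inch '[0,0,-3,0,0,0,0, 0,0,-6,0,0,0,0, 0,0,-6,0,0,0,0]';python3 -m inch '[0,0,-3,0,0,0,0, 0,0,-6,0,0,0,0, 0,0,-6,0,0,0,0]'
```

```text
clock: 3.3
eef_pos: [0.5014, 0.0195, 0.0971]
tool_rot: [0.691, 0.723, -0.001, -0.001]
ft_force: [-0.2, -1.0, -0.7]
grip_width: 0.0
grasp_force: 0.0
clock: 3.55
eef_pos: [0.504, 0.0186, 0.0935]
tool_rot: [0.692, 0.722, 0.001, 0.001]
ft_force: [-1.5, -0.6, 0.5]
grip_width: -0.0001
grasp_force: 0.0
clock: 3.8
eef_pos: [0.5035, 0.0183, 0.0869]
tool_rot: [0.692, 0.722, 0.0, 0.001]
ft_force: [-1.0, -1.0, 0.2]
grip_width: -0.0002
grasp_force: 0.0
```

```bash
python3 -m inch '[0,-3,-2,0,0,0,0, 0,-3,-3,0,0,0,0, 0,-3,-3,0,0,0,0]';python3 -m inch '[0,0,-2,0,0,0,0, 0,0,-3,0,0,0,0, 0,0,-3,0,0,0,0]'; python3 - <<'E'
from h import *
cv2.imwrite("pics/w2.png",bot.camera("wrist")[100:340,130:400].repeat(2,0).repeat(2,1))
E
```

```text
clock: 4.05
eef_pos: [0.5029, 0.0149, 0.0831]
tool_rot: [0.692, 0.722, -0.0, 0.0]
ft_force: [1.0, -0.9, 0.2]
grip_width: 0.0
grasp_force: 0.0
clock: 4.3
eef_pos: [0.5031, 0.015, 0.0828]
tool_rot: [0.692, 0.722, 0.0, 0.001]
ft_force: [-6.3, -0.6, 18.1]
grip_width: -0.0002
grasp_force: 9.1
```

View pics/w2.png

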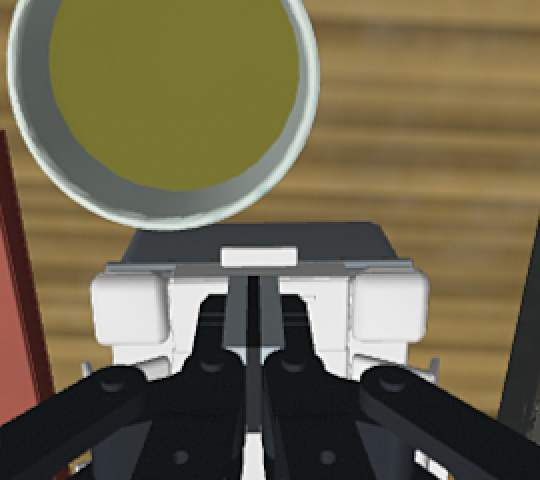

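Force has risen to 18 N with the fingertips at 61 mm, and the left section looks level with its tab flat (crop 258,257). Next is the front section.

```bash
python3 -m inch '[0,0,35,0,0,0,0, -20,-35,35,0,0,0,0, -36,-63,35,0,0,0,0, -36,-63,35,0,0,0,0, -36,-63,20,0,0,0,0, -36,-63,14,0,0,0,0, -36,-63,11,0,0,0,0, -36,-63,9,0,0,0,0]'; python3 -m inch '[0,0,-3,0,0,0,0, 0,0,-6,0,0,0,0, 0,0,-8,0,0,0,0, 0,0,-8,0,0,0,0]';python3 -m inch '[0,0,-1,0,0,0,0, 0,0,-2,0,0,0,0]'
```

```text
clock: 5.02
eef_pos: [0.4662, -0.0475, 0.0888]
tool_rot: [0.692, 0.722, -0.001, -0.001]
ft_force: [-0.8, -0.1, 1.1]
grip_width: 0.0001
grasp_force: 0.7
clock: 5.35
eef_pos: [0.4677, -0.0472, 0.0829]
tool_rot: [0.692, 0.722, 0.001, 0.001]
ft_force: [-4.2, 0.5, 13.7]
grip_width: 0.0001
grasp_force: 6.5
clock: 5.52
eef_pos: [0.4677, -0.0472, 0.0826]
tool_rot: [0.692, 0.722, 0.001, 0.001]
ft_force: [-11.8, 1.3, 34.8]
grip_width: 0.0004
grasp_force: 17.7
```

```bash
python3 -m inch '[0,0,36,0,0,0,0, 40,1,36,0,0,0,0, 81,3,36,0,0,0,0, 81,3,36,0,0,0,0, 81,3,21,0,0,0,0, 81,3,15,0,0,0,0, 81,3,12,0,0,0,0, 81,3,10,0,0,0,0]'; python3 -m inch '[0,0,-3,0,0,0,0, 0,0,-6,0,0,0,0, 0,0,-8,0,0,0,0, 0,0,-9,0,0,0,0]';python3 -m inch '[0,0,36,0,0,0,0, -20,-32,36,0,0,0,0, -40,-63,36,0,0,0,0, -40,-63,36,0,0,0,0, -40,-63,22,0,0,0,0, -40,-63,15,0,0,0,0, -40,-63,12,0,0,0,0, -40,-63,10,0,0,0,0]'; python3 -m inch '[0,0,-3,0,0,0,0, 0,0,-6,0,0,0,0, 0,0,-8,0,0,0,0, 0,0,-9,0,0,0,0]'
```

```text
clock: 6.18
eef_pos: [0.5481, -0.0443, 0.0893]
tool_rot: [0.692, 0.722, 0.0, -0.0]
ft_force: [1.2, 1.7, 2.8]
grip_width: 0.0001
grasp_force: 1.1
clock: 6.52
eef_pos: [0.5477, -0.0447, 0.0828]
tool_rot: [0.692, 0.722, 0.0, 0.0]
ft_force: [-7.3, 1.5, 21.7]
grip_width: 0.0002
grasp_force: 11.1
clock: 7.18
eef_pos: [0.5075, -0.1081, 0.0901]
tool_rot: [0.692, 0.722, -0.001, 0.0]
ft_force: [-1.4, -3.0, 4.4]
grip_width: -0.0
grasp_force: 1.8
clock: 7.52
eef_pos: [0.5082, -0.1069, 0.0828]
tool_rot: [0.692, 0.722, 0.001, -0.0]
ft_force: [-6.0, 1.0, 21.0]
grip_width: 0.0001
grasp_force: 10.2
```

All four sections bottomed out at the shut height. I'll retreat up and look again.

```bash
python3 -m inch '[0,0,40,0,0,0,0, 0,0,80,0,0,0,0, 0,20,120,0,0,0,0, 0,58,170,0,0,0,0, 0,58,170,0,0,0,0, 0,58,170,0,0,0,0, 0,58,170,0,0,0,0, 0,58,170,0,0,0,0]'; python3 - <<'E'
from h import *
o=bot.get_obs();im=bot.camera("wrist");cv2.imwrite("pics/w3.png",im[80:270,150:350].repeat(3,0).repeat(3,1))
for n in("rim_front_top","rim_back_top","rim_left_top","rim_right_top"):
    d=bot.spot_point("wrist",n)[0]; print(n,round(d["confidence"],2),np.round(wz(o,d["uv"],.061),4))
s=bot.camera("side");cv2.imwrite("pics/s3.png",cv2.resize(s[150:260,190:340],None,fx=4,fy=4,interpolation=2))
E
```

```text
clock: 8.18
eef_pos: [0.5075, -0.0494, 0.2501]
tool_rot: [0.692, 0.722, -0.001, -0.001]
ft_force: [-0.2, -0.5, 0.2]
grip_width: 0.0
grasp_force: 0.0
rim_front_top 0.83 [ 0.4672 -0.0474  0.061 ]
rim_back_top 0.87 [ 0.5471 -0.0459  0.061 ]
rim_left_top 0.61 [0.5039 0.0152 0.061 ]
rim_right_top 0.65 [ 0.5098 -0.1074  0.061 ]
```

View pics/w3.png

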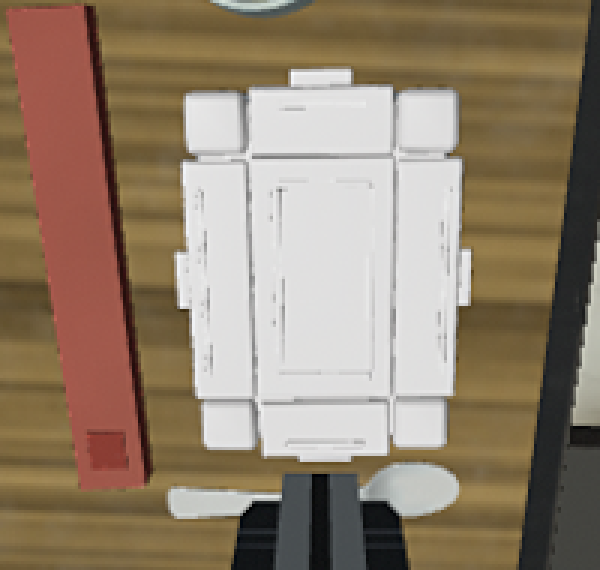

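View pics/s3.png

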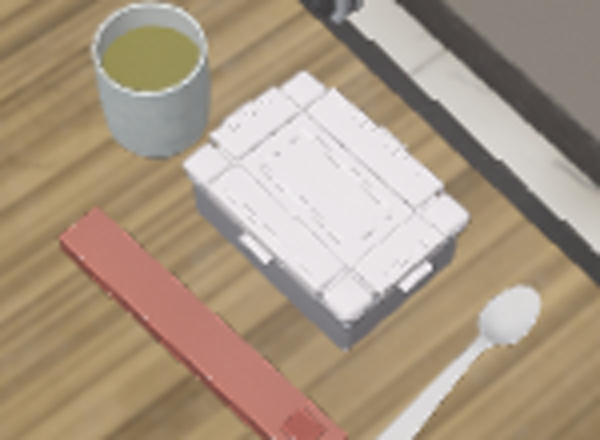

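Both views show all four sections level: in the wrist crop the left is at (320,120), right (325,428), front (218,280) and back (425,280). The box hasn't moved noticeably and the things around it look undisturbed.

```bash
python3 -c "
from workcell import bot
print(bot.job_done())"
```

```text
the job is handed in; nothing more can be done
None
```

All four rim sections were pressed shut and both camera views show them level, with the box in place and the things around it undisturbed; I handed the job in at about 8.5 s, and no verdict was returned.

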